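# Take the carved rook out of the dust cabinet

### The job

Reach through the round port in the roof of the dust cabinet above the carved chess rook (the piece with the flat notched crown, not the ball-headed pawn), lift the rook off its pedestal and out through the port, and stand it upright in the shallow wooden tray, letting go only once it stands on the tray's floor. Leave the pawn standing on its pedestal.

Things in the scene. Friction and masses are not known exactly. Their poses are not given: they have to be found in the camera images.
- rook: Bone-coloured chess rook, 81 mm tall, 80 g, on one of the cabinet's two pedestals. Round foot 42 mm across, 26-28 mm stem, and a cylindrical crown 34 mm across from 51 to 75 mm above the underside, topped by four 6 mm merlons. Grip it by the crown. Origin at the centre of its underside; z up along its axis.
- pawn: Bone-coloured chess pawn, 71 mm tall, about 60 g, standing on the other pedestal: 38 mm foot and a 28 mm ball head. Stays where it is. Origin at the centre of its underside; z up.
- cabinet: White dust cabinet, fixed, 220 (x) by 380 (y) mm. Origin: centre of its underside, on the bench; z up. Milky roof, top at z 155 mm, with two round ports at x 0, y +95 and -95 mm; their black collars are 140 mm inside, 156 outside, top at z 165. Under each port a pedestal, 64 mm disc, top at z 75; its piece stands within 8 mm of its centre, crown 15-39 mm below collar top: only fingers go in.
- tray_floor (a point): Centre of the upper face of the cork floor of the shallow wooden tray, 7 mm above the bench; the tray is fixed and empty, inside 136 mm along x by 116 mm along y, with a rim whose top is 15 mm above this point. Axes are the tray's own, z up.
Things that resemble listed ones, but are neither listed nor needed, are in the scene too. What is shaped like the part that bears tray_floor but blue is not meant. Leave any pink look-alike of the rook alone.

How it is judged:
On the way:
1. the rook has been lifted out through the port, its underside above the collar (z of rook in the frame of cabinet above 0.165 m), for 0.1 s.
At the end, for the whole second after the job is handed in: The rook stands at rest in the tray, upright within 10 degrees, its underside on the floor (within 8 mm) and its axis at most 55 mm (tray x) and 45 mm (tray y) from the middle, which is anywhere within the rim; the pawn stands upright on its own pedestal (x of rook in the frame of tray_floor between -0.055 and 0.055 m and y of rook in the frame of tray_floor between -0.045 and 0.045 m and z of rook in the frame of tray_floor between -0.005 and 0.008 m and angle between each of rook, pawn's own z axis and vertical below 0.17 rad and linear speed of rook below 0.02 m/s and horizontal distance between pawn and cabinet below 0.125 m and z of pawn in the frame of cabinet above 0.067 m); the robot touches nothing.
It fails at once if the pawn is shifted more than 20 mm or tipped more than 17 degrees (distance of pawn from where it was at the start of the episode above 0.02 m or angle between pawn's own z axis and vertical above 0.3 rad).
It fails at once if the rook is let go over the tray more than 20 mm above its floor (horizontal distance between rook and tray_floor below 0.12 m and z of rook in the frame of tray_floor above 0.02 m and angle between rook's own z axis and vertical below 0.5 rad and contact force between the fingers and rook below 0.05 N).
It also fails if it takes over 45 s, if anything falls off the work surface, if the arm or the gripper's body presses on something with over 40 N, if the wrist force passes 120 N, or if a joint passes its speed limit or range.

### The arm

A 6-joint arm with a two-finger parallel gripper is mounted at the origin on the work surface. World frame = base frame: x ahead of the robot, y to its left, z up, the work surface at z = 0. Lengths are in m, angles in rad, forces in N, time in s.
With the tool pointing down it reaches from about 0.3 to 0.875 m from the base axis. Payload 6.4 kg.
Tool frame: the origin (TCP) lies midway between the tips of the shut fingers; the grasp point (between the pads) lies ctrl.grip_depth behind it (ctrl.grip_depth is the distance from the TCP to the grasp point, in m); x points along the fingers, y is the direction in which the jaws open and shut, and the axes are right-handed (so a half turn about x gives the same grasp; the last joint's range is limited). The gripper opens to 85 mm and grips with 20 to 120 N. Pads are 22 mm wide; open, the fingers measure 114 mm over their backs; the gripper's body (76 mm by 85 mm) begins 54 mm behind the grasp point. The pads swing forward as they close: fully open they stand 13 mm farther back than shut.
Start: joints at [1.092, 0.181, 1.607, -0, 1.354, -0.206], TCP at [0.155, 0.554, 0.231] pointing down, gripper open.
Joint ranges: [-2.99, 2.99], [-0.89, 2.07], [0.3, 2.58], [-1.14, 4.28], [0, 2.63], [-3.12, 3.12]. Speed limits (rad/s): [2.57, 2.57, 3.01, 3.14, 3.14, 3.14].

### API

Orientations are given as a unit quaternion [w, x, y, z].
In Python, from bench import ctrl gives the robot as it stands.
- The arm moves only by the tool carry_out, never from a script. Its argument "motion" is one flat list of numbers, 7 for each row, row after row: the turn, a rotation vector about the tool's x, y, z in degrees, then the shift along the tool's x, y, z in m, then the gripper's target within -1 to 1 (shut at 1, half-way at 0, fully open at -1). A call has 1 to 10 rows; each row shifts and turns the pose as measured when the row begins, along the tool's axes as they then stand; what a row does not reach is not made up. A row lasts 1/10 s, in which the tool goes at most 50 mm and 8.59 degrees, less where a joint would pass 70% of its speed; a pose out of reach is approached as far as the arm can. A call with a gripper value outside its range is refused whole. The fingers move at their own pace and stop on an object; the grip force is fixed at half the most. Time passes only in rows, so rows that do not move let the fingers close. It gives the time, the measured TCP pose, the force and the opening at its end, in the units of the state.
- ctrl.get_obs(): the state, without advancing time (a new reading comes with each control period).
- ctrl.camera(name): name is "scene" or "top" or "wrist"; returns the picture (384x512x3 uint8, blue, green, red); there is no depth.
- ctrl.camera_params(name): a dict with "mtx" (3x3 intrinsics, pixels), "k1" (the pictures are not rectified: a ray, as slopes to the right and down, at radius r is drawn at 1 + k1 r^2 times it, then the intrinsics apply), "pose" (4x4, takes a point from camera to world coordinates); the wrist camera has in their place "hand_eye" (4x4, takes a point from camera to tool coordinates, whose origin is the TCP and whose axes are the tool frame's). Camera axes: x right, y down, z forward; pixel columns grow to the right and rows downward; lengths in m; the calibration is good to about 2 mm. A picture is of the moment at which its call begins: read the wrist's pose just before it. camera_params takes no time and is no camera call.
- ctrl.hand_in(): hands the job in, once; it reports no verdict.
Trained networks look in the newest picture that a camera, given by its name, has taken for a name from the list of things; names that differ only in an ending like _2 or _b are one class to them, and where a whole thing is asked for, a point or a joint stands for the part that bears it (a point fixed in the world has none). Each returns a list of dicts, best first, with "conf" (0 to 1); they miss things now and then, are a little off and sometimes report something else, mostly with a low value. They report only what shows in the picture. A call takes as long as a camera call. They do not tell look-alikes from the thing itself.
- ctrl.boxes_of(camera, thing): "point" ([x, y, z] in m, in the coordinates of the camera as it stood for that picture, good to about 4 mm: the middle of the surface that is visible of it).
- ctrl.trace(camera, thing): "pixels" (384x512 bool, what is visible of it).
- ctrl.landmark_of(camera, thing): "point" ([x, y, z] in m, in the coordinates of the camera as it stood for that picture, good to about 4 mm: a listed point, or the origin of a listed thing).
The state is a dict: "time_s": time; "q": joint angles; "dq": joint speeds; "joint_efforts": joint torques, N m; "eef_pos": TCP position; "eef_rot": TCP orientation; "wrist_force": force on the tool from outside, world axes, zero at the start; "torque": the same for the moment, N m; "opening": opening from 0.0 (shut) to 1.0 (fully open).
Only numpy, scipy, OpenCV 4.12 (cv2) and the standard library are available. Lean on these libraries where they do the work, as an engineer would, in place of code of your own. Each camera call takes 0.05 s, during which the arm holds its last target. There are 200 camera calls.

## Working session

There is one attempt and no reset: what is moved stays moved. The work goes in short steps, Python scripts to look and compute and a tool call to move; the robot and the scene stay as the last step left them, time stands still between calls to the robot, and variables do not carry over. Pictures are saved under pics/ and viewed, about 8 in all and at most 12, crops included, and the job is handed in when it is done.

Besides the shell and the picture viewer there is one more tool, called after "Emit:" as name(argument=value, ...), one argument or row to a line, values as JSON. carry_out: Moves the arm, as the interface text tells. Its arguments: {"type":"object","properties":{"motion":{"type":"array"}},"required":["motion"]}

```bash
mkdir -p pics; ls; cat > h.py <<'E'
from bench import ctrl
import numpy as np, cv2
from scipy.spatial.transform import Rotation as R
def tool():
    o=ctrl.get_obs(); T=np.eye(4); q=o["eef_rot"]; T[:3,:3]=R.from_quat([q[1],q[2],q[3],q[0]]).as_matrix(); T[:3,3]=o["eef_pos"]; return T
def cam(name):
    p=ctrl.camera_params(name); return p, (tool()@p["hand_eye"] if name=="wrist" else p["pose"])
def snap(name):
    p,T=cam(name); im=ctrl.camera(name); return im,p,T
def w(T,pt): return (T@np.r_[pt,1])[:3]
def onplane(p,T,uv,z):
    K=np.array(p["mtx"]);d=(np.array(uv,float)-K[:2,2])/[K[0,0],K[1,1]]; s=d.copy()
    for _ in range(20): s=d/(1+p["k1"]*(s@s))
    r=T[:3,:3]@np.r_[s,1]; o=T[:3,3]; return o+r*(z-o[2])/r[2]
def proj(p,T,P):
    c=np.linalg.inv(T)@np.r_[P,1]; s=c[:2]/c[2]; s=s*(1+p["k1"]*(s@s)); K=np.array(p["mtx"]); return s*[K[0,0],K[1,1]]+K[:2,2]
E
python3 - <<'E'
from h import *
np.set_printoptions(precision=3,suppress=True)
print(tool(),ctrl.grip_depth,ctrl.get_obs()["opening"])
ims=[]
for c in ["top","scene"]:
    im,p,T=snap(c); cv2.imwrite(f"pics/{c}.png",im); print(c,T[:3,3])
    for t in ["rook","pawn","cabinet","tray_floor"]:
        for d in ctrl.landmark_of(c,t): print(c,t,round(d["conf"],2),w(T,d["point"]),proj(p,T,w(T,d["point"])))
E
```

```text
pics
[[-0.001  0.269  0.963  0.155]
 [-0.002  0.963 -0.269  0.553]
 [-1.    -0.002 -0.     0.23 ]
 [ 0.     0.     0.     1.   ]] 0.0187 0.9982240930619746
top [ 0.247 -0.073  1.527]
top rook 0.69 [ 0.37   0.279 -0.001] [141.848 219.227]
top pawn 0.46 [0.54  0.078 0.074] [204.578 160.406]
top cabinet 0.81 [ 0.542  0.177 -0.001] [175.525 164.53 ]
top tray_floor 0.92 [ 0.526 -0.33   0.003] [336.503 168.298]
scene [0.328 0.542 0.896]
scene rook 0.74 [ 0.377  0.281 -0.002] [256.884 341.197]
scene rook 0.72 [0.537 0.274 0.075] [189.505 310.312]
scene pawn 0.62 [0.542 0.082 0.076] [213.383 238.348]
scene cabinet 0.55 [ 0.544  0.175 -0.002] [204.144 283.885]
scene tray_floor 0.83 [ 0.53  -0.329  0.011] [255.047 148.335]
scene tray_floor 0.82 [ 0.34  -0.511  0.006] [317.385 124.102]
```

```bash
python3 - <<'E'
import cv2,numpy as np
a=cv2.imread("pics/top.png")[80:330,100:430];b=cv2.imread("pics/scene.png")[90:384,130:380]
a=cv2.resize(a,(480,364),interpolation=cv2.INTER_CUBIC)
b=cv2.resize(b,(310,364),interpolation=cv2.INTER_CUBIC)
cv2.imwrite("pics/both.png",np.hstack([a,b]))
E
```

```text
(no output)
```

View pics/both.png

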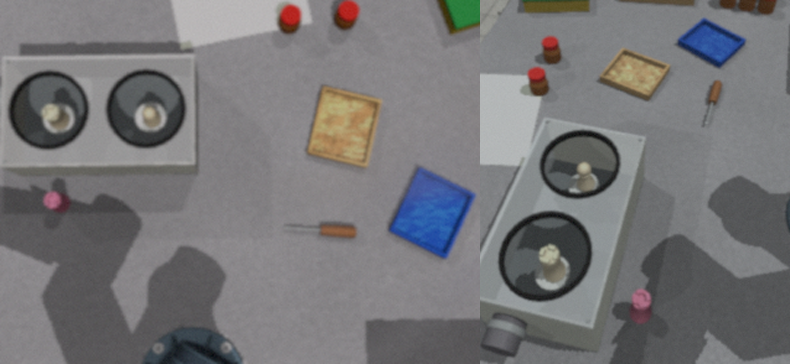

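Left (+y) port holds the rook with its notched crown and the right one holds the pawn. The wooden tray is near top pixel (336,168), the pink decoy is on the bench, and the blue tray is separate. There is a grey thing at the cabinet's left end, so I'll locate it before crossing.

```bash
python3 - <<'E'
from h import *
np.set_printoptions(precision=3,suppress=True)
p,T=cam("scene")
for z in (0,.1,.2,.35): print(z,onplane(p,T,(150,360),z))
im,_,_=snap("wrist")
cv2.imwrite("pics/v2.png",np.hstack([cv2.resize(cv2.imread("pics/top.png"),(400,300)),cv2.resize(im,(400,300))]))
t=tool()
print("shift to over rook", t[:3,:3].T@(np.array([.537,.274,.30])-t[:3,3]))
E
```

```text
0 [0.603 0.378 0.   ]
0.1 [0.572 0.397 0.1  ]
0.2 [0.542 0.415 0.2  ]
0.35 [0.496 0.442 0.35 ]
shift to over rook [-0.069 -0.166  0.443]
```

View pics/v2.png

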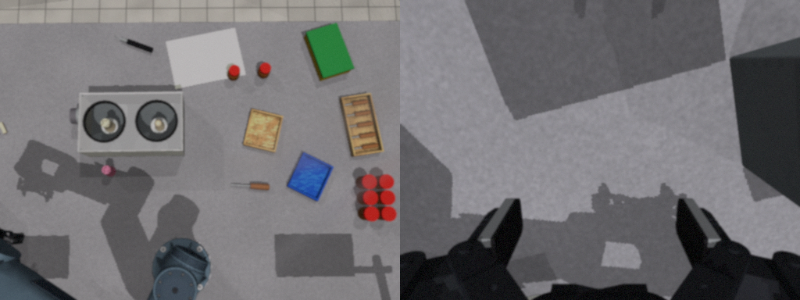

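The grey thing is a small stub on the cabinet's end wall, below roof height. I'll rise, then cross.

Emit:
carry_out(
  motion=[0,0,0,-0.04,0,0,-0.5,0,0,0,-0.03,-0.012,0.03,-0.5,0,0,0,0,-0.016,0.043,-0.5,0,0,0,0,-0.016,0.043,-0.5,0,0,0,0,-0.016,0.043,-0.5,0,0,0,0,-0.016,0.043,-0.5,0,0,0,0,-0.016,0.043,-0.5,0,0,0,0,-0.016,0.043,-0.5,0,0,0,0,-0.016,0.043,-0.5,0,0,0,0,-0.016,0.043,-0.5],
)

```text
time_s: 1.55
eef_pos: [0.4851, 0.3141, 0.306]
eef_rot: [0.702, 0.093, 0.7, -0.091]
wrist_force: [0.4, 0.8, -0.6]
opening: 0.754
```

```bash
python3 - <<'E'
from h import *
np.set_printoptions(precision=3,suppress=True)
im,p,T=snap("wrist"); t=tool()
for f in ("landmark_of","boxes_of"):
  for n in ["rook","cabinet"]:
    for d in getattr(ctrl,f)("wrist",n): print(f,n,round(d["conf"],2),w(T,d["point"]),proj(p,T,w(T,d["point"])))
print(T[:3,3],t)
for d in ctrl.trace("wrist","rook"):
    m=d["pixels"]; print("mask",d["conf"],m.sum(),np.argwhere(m).min(0),np.argwhere(m).max(0)); cnt,_=cv2.findContours(m.astype(np.uint8),0,1); cv2.drawContours(im,cnt,-1,(0,0,255),1)
cv2.imwrite("pics/w1.png",im)
E
```

```text
landmark_of rook 0.96 [0.535 0.27  0.077] [229.022 203.51 ]
landmark_of rook 0.7 [0.371 0.281 0.003] [203.807  58.316]
landmark_of cabinet 0.6 [ 0.538  0.176 -0.003] [169.318 202.138]
boxes_of rook 0.8 [0.525 0.279 0.148] [229.541 218.664]
boxes_of rook 0.61 [0.375 0.286 0.077] [199.357  57.31 ]
boxes_of cabinet 0.8 [0.527 0.228 0.154] [178.286 236.457]
[0.407 0.334 0.448] [[ 0.007  0.263  0.965  0.491]
 [-0.     0.965 -0.263  0.309]
 [-1.     0.002  0.007  0.306]
 [ 0.     0.     0.     1.   ]]
mask 0.63 1367 [ 36 177] [ 76 220]
mask 0.61 1932 [188 207] [249 247]
```

View pics/w1.png

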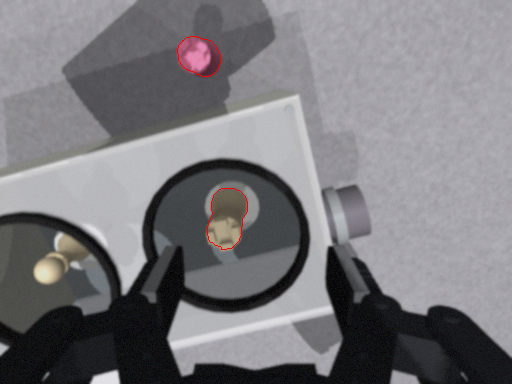

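The rook's crown shows at about (224,233), its foot at (230,207). The collar's centre is near (226,235).

```bash
python3 - <<'E'
from h import *
np.set_printoptions(precision=4,suppress=True)
p,T=cam("wrist"); t=tool()
print("crown",onplane(p,T,(224,233),.154)," collar",onplane(p,T,(226,235),.165), t[:3,3])
# collar edges L,R,T,B of outer ellipse
print([onplane(p,T,u,.165) for u in [(143,230),(310,235),(226,158),(227,312)]])
c=np.array([.536,.271,.2]); d=c-t[:3,3]; print(t[:3,:3].T@d)
E
```

```text
crown [0.5328 0.2725 0.154 ]  collar [0.5305 0.2761 0.165 ] [0.483  0.316  0.3056]
[array([0.5062, 0.2051, 0.165 ]), array([0.5503, 0.3499, 0.165 ]), array([0.4618, 0.2963, 0.165 ]), array([0.6107, 0.2535, 0.165 ])]
[ 0.1057 -0.0302  0.0626]
```

```bash
python3 - <<'E'
from h import *
np.set_printoptions(precision=4,suppress=True)
o=ctrl.get_obs(); print(o["eef_pos"],o["dq"])
im,p,T=snap("wrist"); print(T[:3,3])
for d in ctrl.landmark_of("wrist","rook"): print(d["conf"],w(T,d["point"]),proj(p,T,w(T,d["point"])))
o=ctrl.get_obs(); print(o["eef_pos"],o["time_s"])
m=cv2.inRange(im,(0,0,0),(45,45,45)); m[300:]=0
g=im[140:330,130:330]; cv2.imwrite("pics/w2.png",cv2.resize(g,None,fx=3,fy=3,interpolation=cv2.INTER_CUBIC))
E
```

```text
[0.483  0.316  0.3056] [ 0.0187 -0.0073  0.0042  0.0002  0.0013 -0.0022]
[0.4052 0.3356 0.4477]
0.77 [0.371  0.2822 0.0027] [203.8265  60.3865]
0.72 [0.5335 0.2732 0.0746] [230.3459 203.8716]
[0.4827 0.3165 0.3059] 1.95
```

View pics/w2.png

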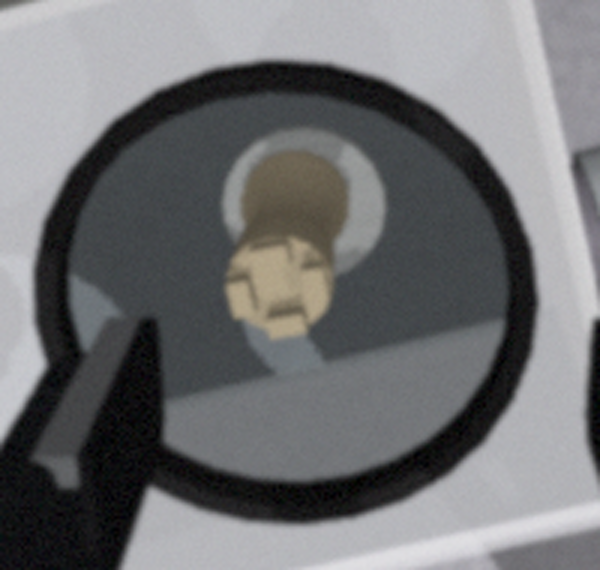

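The settled view gives the crown centre at about (223,236) px, roughly (0.535, 0.272). That agrees with the landmark and lies within 8 mm of the collar's centre. Next I'll move above it.

Emit:
carry_out(
  motion=[0,0,0,0.015,-0.01,0.021,-0.5,0,0,0,0.015,-0.01,0.021,-0.5,0,0,0,0.03,-0.01,0.02,-0.5,0,0,0,0.03,0,0,-0.5,0,0,0,0,0,0,-0.5,0,0,0,0,0,0,-0.5],
)

```text
time_s: 2.55
eef_pos: [0.5332, 0.2786, 0.2176]
eef_rot: [0.705, 0.089, 0.699, -0.084]
wrist_force: [-0.4, -0.7, 0.7]
opening: 0.752
```

```bash
python3 - <<'E'
from h import *
np.set_printoptions(precision=4,suppress=True)
im,p,T=snap("wrist"); t=tool(); print(t, ctrl.get_obs()["dq"])
L=[w(T,d["point"]) for d in ctrl.landmark_of("wrist","rook")]; print(L)
print("shift",t[:3,:3].T@(np.array([.535,.272,.118])-t[:3,3]))
for P in ([.535,.272,.154],): print(proj(p,T,P))
cv2.circle(im,tuple(int(v) for v in proj(p,T,np.array([.535,.272,.153]))),3,(0,0,255),1)
cv2.imwrite("pics/w3.png",im)
E
```

```text
[[ 0.0089  0.2424  0.9701  0.5329]
 [ 0.0057  0.9701 -0.2425  0.2786]
 [-0.9999  0.0077  0.0073  0.2175]
 [ 0.      0.      0.      1.    ]] [-0.0023 -0.0103 -0.0062  0.0008  0.0001 -0.0002]
[array([0.534 , 0.2729, 0.0749])]
shift [ 0.0995 -0.0067  0.0029]
[245.8588 212.4804]
```

View pics/w3.png

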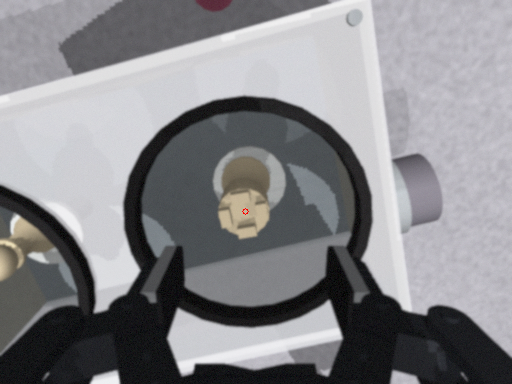

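The marker lands on the crown's centre at (245,212), so I'll descend in two stages.

Emit:
carry_out(
  motion=[0,0,0,0.01,-0.007,0.003,-0.5,0,0,0,0.03,0,0,-0.5,0,0,0,0.025,0,0,-0.5,0,0,0,0,0,0,-0.5,0,0,0,0,0,0,-0.5],
)

```text
time_s: 3.15
eef_pos: [0.5387, 0.2727, 0.1583]
eef_rot: [0.71, 0.089, 0.694, -0.081]
wrist_force: [0.7, -0.1, 0.7]
opening: 0.75
```

```bash
python3 - <<'E'
from h import *
np.set_printoptions(precision=4,suppress=True)
t=tool(); print(t, ctrl.get_obs()["wrist_force"]); print("shift",t[:3,:3].T@(np.array([.535,.272,.118])-t[:3,3]))
E
```

```text
[[ 0.0229  0.239   0.9707  0.5387]
 [ 0.009   0.9709 -0.2393  0.2727]
 [-0.9997  0.0142  0.0201  0.1583]
 [ 0.      0.      0.      1.    ]] [ 0.6711 -0.1096  0.7335]
shift [ 0.0402 -0.0022 -0.0043]
```

Emit:
carry_out(
  motion=[0,1.1,-0.8,0.005,-0.002,-0.004,-0.5,0,0,0,0.02,0,0,-0.5,0,0,0,0.015,0,0,-0.5,0,0,0,0,0,0,-0.5,0,0,0,0,0,0,-0.5],
)

```text
time_s: 3.65
eef_pos: [0.5375, 0.2725, 0.1229]
eef_rot: [0.704, 0.086, 0.7, -0.084]
wrist_force: [0.5, -1.1, -0.5]
opening: 0.752
```

```bash
python3 - <<'E'
from h import *
np.set_printoptions(precision=4,suppress=True)
t=tool(); print(t, ctrl.get_obs()["wrist_force"]); print("shift",t[:3,:3].T@(np.array([.535,.272,.118])-t[:3,3]))
im,p,T=snap("wrist"); cv2.imwrite("pics/w4.png",im)
E
```

```text
[[ 0.0064  0.2388  0.971   0.5375]
 [ 0.0009  0.9711 -0.2388  0.2725]
 [-1.      0.0024  0.006   0.1229]
 [ 0.      0.      0.      1.    ]] [ 0.4856 -1.1214 -0.5445]
shift [ 0.0049 -0.0011 -0.0023]
```

View pics/w4.png

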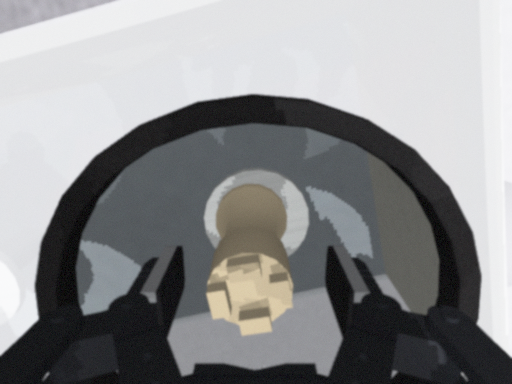

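The crown, centred near (250,293), sits between the open pads at x≈183 and 327. I'll go slightly lower and close.

Emit:
carry_out(
  motion=[0,0,0,0.006,-0.0015,-0.002,-0.5,0,0,0,0,0,0,-0.3,0,0,0,0,0,0,0.2,0,0,0,0,0,0,1,0,0,0,0,0,0,1,0,0,0,0,0,0,1,0,0,0,0,0,0,1,0,0,0,0,0,0,1],
)

```text
time_s: 4.5
eef_pos: [0.5359, 0.2717, 0.1185]
eef_rot: [0.705, 0.086, 0.699, -0.084]
wrist_force: [-0.4, -0.2, -0.7]
opening: 0.377
```

Stopped at 0.377 × 85 ≈ 32 mm, so the crown is gripped. Lifting.

Emit:
carry_out(
  motion=[0,0,0,-0.008,0,0,1,0,0,0,-0.015,0,0,1,0,0,0,-0.025,0,0,1,0,0,0,-0.03,0,0,1,0,0,0,-0.03,0,0,1,0,0,0,-0.03,0,0,1,0,0,0,-0.02,0,0,1,0,0,0,0,0,0,1],
)

```text
time_s: 5.3
eef_pos: [0.5345, 0.2716, 0.2907]
eef_rot: [0.706, 0.087, 0.698, -0.083]
wrist_force: [-0.0, 0.1, -0.2]
opening: 0.377
```

```bash
python3 - <<'E'
from h import *
np.set_printoptions(precision=4,suppress=True)
t=tool(); o=ctrl.get_obs(); print(t, o["wrist_force"],o["opening"],o["q"])
im,p,T=snap("wrist"); 
print([w(T,d["point"]) for d in ctrl.landmark_of("wrist","rook")])
im2,p2,T2=snap("scene"); print([(d["conf"],w(T2,d["point"])) for d in ctrl.landmark_of("scene","rook")])
print([(d["conf"],w(T2,d["point"])) for d in ctrl.landmark_of("scene","tray_floor")])
cv2.imwrite("pics/w5.png",np.hstack([cv2.resize(im,(400,300)),cv2.resize(im2,(400,300))]))
E
```

```text
[[ 0.013   0.2386  0.971   0.5345]
 [ 0.0028  0.9711 -0.2386  0.2716]
 [-0.9999  0.0058  0.0119  0.2907]
 [ 0.      0.      0.      1.    ]] [-0.0393  0.0696 -0.1645] 0.3769455967990687 [ 0.2729  0.1832  1.4842 -0.0008  1.4609 -1.0569]
[]
[(0.85, array([0.5338, 0.2736, 0.2463])), (0.73, array([ 0.3763,  0.2832, -0.0004]))]
[(0.43, array([0.5395, 0.0814, 0.0785]))]
```

View pics/w5.png

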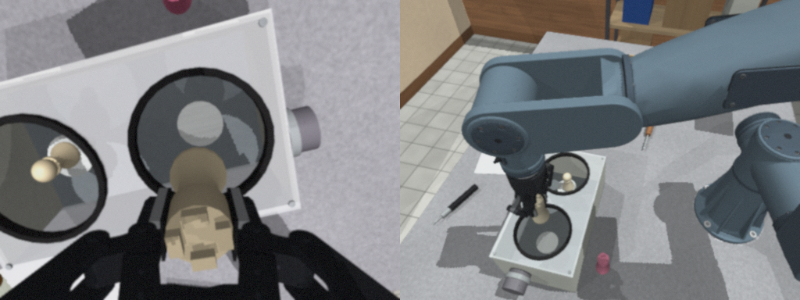

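The rook is out, with its underside at about 0.246 m, and the pawn is still standing. Next is the crossing to the wooden tray.

Emit:
carry_out(
  motion=[0,0.7,-0.3,0,-0.015,0.0035,1,0,0,0,0,-0.03,0.007,1,0,0,0,0,-0.042,0.01,1,0,0,0,0,-0.042,0.01,1,0,0,0,0,-0.042,0.01,1,0,0,0,0,-0.042,0.01,1,0,0,0,0,-0.042,0.01,1,0,0,0,0,-0.042,0.01,1,0,0,0,0,-0.042,0.01,1,0,0,0,0,-0.042,0.01,1],
)

```text
time_s: 6.55
eef_pos: [0.5204, -0.1377, 0.2716]
eef_rot: [0.689, 0.08, 0.716, -0.084]
wrist_force: [1.1, 0.5, -0.3]
opening: 0.379
```

Emit:
carry_out(
  motion=[0,0,0,0,-0.042,0.01,1,0,0,0,0,-0.042,0.011,1,0,0,0,0,-0.03,0.01,1,0,0,0,0,-0.02,0.006,1,0,0,0,0,0,0,1,0,0,0,0,0,0,1],
)

```text
time_s: 7.15
eef_pos: [0.5157, -0.2919, 0.2631]
eef_rot: [0.682, 0.087, 0.721, -0.086]
wrist_force: [-0.5, -0.2, -0.7]
opening: 0.375
```

```bash
python3 - <<'E'
from h import *
np.set_printoptions(precision=4,suppress=True)
t=tool(); o=ctrl.get_obs(); print(t, o["wrist_force"],o["opening"])
im,p,T=snap("wrist"); 
for d in ctrl.landmark_of("wrist","tray_floor"): print("wrist tray",d["conf"],w(T,d["point"]),proj(p,T,w(T,d["point"])))
im2,p2,T2=snap("scene"); print("rook",[(d["conf"],w(T2,d["point"])) for d in ctrl.landmark_of("scene","rook")])
print([(d["conf"],w(T2,d["point"])) for d in ctrl.landmark_of("scene","tray_floor")])
cv2.imwrite("pics/w6.png",np.hstack([cv2.resize(im,(400,300)),cv2.resize(im2,(400,300))]))
Y=t[:3,:3].T; tv=-(t[:3,0]+[0,0,1]); # needed change of x axis
c=Y@tv; print("turn deg y,z",np.degrees([-c[2],c[1]]))
print("shift",Y@(np.array([.528,-.33,.08])-t[:3,3]))
E
```

```text
[[-0.0538  0.2427  0.9686  0.5157]
 [ 0.0072  0.9701 -0.2426 -0.2919]
 [-0.9985 -0.0061 -0.0539  0.2631]
 [ 0.      0.      0.      1.    ]] [-0.5234 -0.195  -0.7112] 0.37514624514939626
wrist tray 0.77 [ 0.5265 -0.3288  0.009 ] [229.0086 177.0572]
wrist tray 0.75 [ 0.3477 -0.5082  0.0086] [28.5679 61.4   ]
rook [(0.74, array([ 0.5161, -0.2877,  0.2229])), (0.57, array([0.3765, 0.2835, 0.0004]))]
[(0.82, array([ 0.527 , -0.329 ,  0.0063])), (0.72, array([ 0.3414, -0.5109,  0.0076])), (0.51, array([ 0.545 ,  0.178 , -0.0001]))]
turn deg y,z [-3.09    0.3499]
shift [ 0.1818 -0.0329  0.0311]
```

View pics/w6.png

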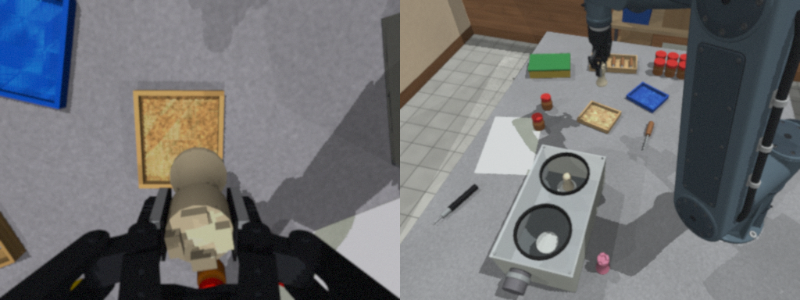

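The wooden tray lies straight ahead in the wrist view, centred at (0.527, -0.329), and the wrist and scene cameras agree. I'll straighten, centre, and lower in stages.

Emit:
carry_out(
  motion=[0,-3.1,0.3,0,-0.016,0.01,1,0,0,0,0.02,-0.017,0.01,1,0,0,0,0.035,0,0,1,0,0,0,0.04,0,0,1,0,0,0,0.03,0,0,1,0,0,0,0.02,0,0,1,0,0,0,0,0,0,1,0,0,0,0,0,0,1],
)

```text
time_s: 8.2
eef_pos: [0.5348, -0.3232, 0.1203]
eef_rot: [0.707, 0.079, 0.698, -0.084]
wrist_force: [0.2, -0.6, -0.5]
opening: 0.377
```

```bash
cat > st.py <<'E'
from h import *
np.set_printoptions(precision=4,suppress=True)
t=tool(); o=ctrl.get_obs(); print(t, o["wrist_force"],o["opening"])
Y=t[:3,:3].T; c=Y@-(t[:3,0]+[0,0,1]); print("turn deg y,z",np.degrees([-c[2],c[1]]))
print("shift",Y@(np.array([.527,-.329,.0515])-t[:3,3]))
E
python3 st.py
```

```text
[[ 0.0117  0.2279  0.9736  0.5348]
 [-0.0087  0.9737 -0.2278 -0.3232]
 [-0.9999 -0.0058  0.0133  0.1203]
 [ 0.      0.      0.      1.    ]] [ 0.1619 -0.6083 -0.4861] 0.3773038856679752
turn deg y,z [0.7638 0.334 ]
shift [ 0.0687 -0.007  -0.0072]
```

Emit:
carry_out(
  motion=[0,0.7,0.3,0.005,-0.007,-0.006,1,0,0,0,0.02,0,0,1,0,0,0,0.015,0,0,1,0,0,0,0.01,0,0,1,0,0,0,0,0,0,1,0,0,0,0,0,0,1],
)

```text
time_s: 8.8
eef_pos: [0.5302, -0.3327, 0.0757]
eef_rot: [0.706, 0.078, 0.7, -0.083]
wrist_force: [0.8, 0.9, -0.2]
opening: 0.377
```

```bash
python3 st.py
```

```text
[[ 0.0076  0.2261  0.9741  0.5302]
 [-0.0082  0.9741 -0.226  -0.3327]
 [-0.9999 -0.0063  0.0093  0.0757]
 [ 0.      0.      0.      1.    ]] [ 0.761   0.9026 -0.2334] 0.37659975453824873
turn deg y,z [0.5306 0.36  ]
shift [ 0.0241  0.003  -0.0042]
```

Emit:
carry_out(
  motion=[0,0.5,0.3,0.008,0,0,1,0,0,0,0.006,0,0,1,0,0,0,0.003,0,0,1,0,0,0,0,0,0,1,0,0,0,0,0,0,1],
)

```text
time_s: 9.3
eef_pos: [0.5312, -0.3336, 0.0588]
eef_rot: [0.703, 0.08, 0.702, -0.081]
wrist_force: [0.5, -0.4, -1.3]
opening: 0.383
```

Emit:
carry_out(
  motion=[0,0,0,0.003,0,0,1,0,0,0,0,0,0,1],
)

```text
time_s: 9.5
eef_pos: [0.5313, -0.3336, 0.0558]
eef_rot: [0.703, 0.08, 0.702, -0.081]
wrist_force: [0.2, 0.5, -1.7]
opening: 0.372
```

```bash
python3 st.py
```

```text
[[ 0.0016  0.2257  0.9742  0.5313]
 [-0.0024  0.9742 -0.2257 -0.3336]
 [-1.     -0.002   0.0021  0.0558]
 [ 0.      0.      0.      1.    ]] [ 0.1669  0.494  -1.7061] 0.3718988115944013
turn deg y,z [0.1198 0.1118]
shift [ 0.0043  0.0035 -0.0052]
```

Emit:
carry_out(
  motion=[0,0,0,0.002,0,0,1,0,0,0,0,0,0,1],
)

```text
time_s: 9.7
eef_pos: [0.5314, -0.3337, 0.0539]
eef_rot: [0.703, 0.079, 0.702, -0.081]
wrist_force: [0.3, -0.5, -0.1]
opening: 0.38
```

Emit:
carry_out(
  motion=[0,0,0,0.0015,0,0,1,0,0,0,0,0,0,1],
)

```text
time_s: 9.9
eef_pos: [0.5314, -0.3337, 0.0523]
eef_rot: [0.703, 0.079, 0.702, -0.081]
wrist_force: [0.3, -0.1, -0.8]
opening: 0.376
```

Emit:
carry_out(
  motion=[0,0,0,0.0015,0,0,1,0,0,0,0,0,0,1],
)

```text
time_s: 10.1
eef_pos: [0.5315, -0.3338, 0.0508]
eef_rot: [0.703, 0.079, 0.702, -0.081]
wrist_force: [-0.7, -0.1, -0.8]
opening: 0.38
```

Emit:
carry_out(
  motion=[0,0,0,0.0015,0,0,1,0,0,0,0,0,0,1],
)

```text
time_s: 10.3
eef_pos: [0.5322, -0.3344, 0.0509]
eef_rot: [0.704, 0.079, 0.701, -0.082]
wrist_force: [-0.5, 0.6, -1.0]
opening: 0.378
```

Emit:
carry_out(
  motion=[0,0,0,0.0015,0,0,1,0,0,0,0,0,0,1],
)

```text
time_s: 10.5
eef_pos: [0.5329, -0.335, 0.0507]
eef_rot: [0.704, 0.079, 0.701, -0.082]
wrist_force: [-0.2, 0.9, -0.6]
opening: 0.379
```

Emit:
carry_out(
  motion=[0,0,0,0.003,0,0,1,0,0,0,0,0,0,1],
)

```text
time_s: 10.7
eef_pos: [0.5343, -0.336, 0.0511]
eef_rot: [0.705, 0.078, 0.7, -0.082]
wrist_force: [-0.4, 0.8, -0.8]
opening: 0.378
```

```bash
python3 st.py; python3 - <<'E'
from h import *
np.set_printoptions(precision=4,suppress=True)
im2,p2,T2=snap("scene"); print("rook",[(d["conf"],w(T2,d["point"])) for d in ctrl.landmark_of("scene","rook")])
im,p,T=snap("wrist"); print("rook",[(d["conf"],w(T,d["point"])) for d in ctrl.landmark_of("wrist","rook")])
print(ctrl.get_obs()["q"],ctrl.get_obs()["joint_efforts"])
u=proj(p2,T2,np.array([.53,-.33,.03])).astype(int); c=im2[max(u[1]-50,0):u[1]+50,u[0]-66:u[0]+67]
cv2.imwrite("pics/w7.png",np.hstack([cv2.resize(im,(400,300)),cv2.resize(c,(400,300),interpolation=cv2.INTER_CUBIC)]))
E
```

```text
[[ 0.0073  0.2255  0.9742  0.5343]
 [-0.0072  0.9742 -0.2255 -0.336 ]
 [-0.9999 -0.0054  0.0087  0.0511]
 [ 0.      0.      0.      1.    ]] [-0.4056  0.8449 -0.8053] 0.3777103152187921
turn deg y,z [0.5006 0.3086]
shift [-0.0005  0.0052 -0.0086]
rook [(0.75, array([ 0.3723,  0.2837, -0.0009])), (0.67, array([ 0.534 , -0.3342,  0.0087]))]
rook [(0.89, array([ 0.5329, -0.3315,  0.0083]))]
[-0.7491  0.503   1.5832 -0.0004  1.0455 -2.0921] [  0.1209 -52.1551 -27.9198  -0.0207  -0.0575   0.001 ]
```

View pics/w7.png

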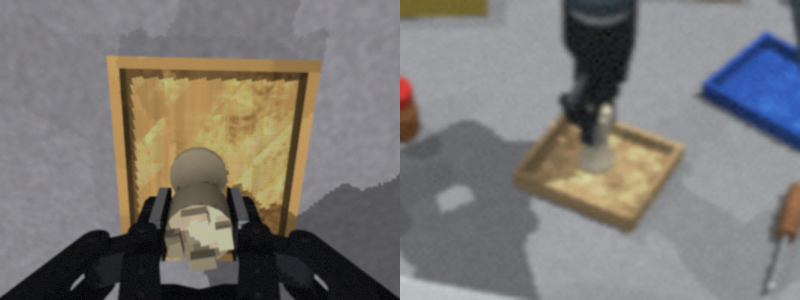

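Both cameras put the rook's underside at z ≈ 0.0085, against the floor at 0.007, and the descent has stalled. So it is standing on the floor, well inside the rim. I'll straighten and release gently.

Emit:
carry_out(
  motion=[0,0.4,0.2,0,0,0,1,0,0,0,0,0,0,1,0,0,0,0,0,0,0.1,0,0,0,0,0,0,0,0,0,0,0,0,0,-0.2,0,0,0,0,0,0,-0.4,0,0,0,0,0,0,-0.6,0,0,0,0,0,0,-0.6,0,0,0,0,0,0,-0.6],
)

```text
time_s: 11.8
eef_pos: [0.5328, -0.3348, 0.048]
eef_rot: [0.702, 0.081, 0.703, -0.08]
wrist_force: [-0.0, -0.2, 0.3]
opening: 0.802
```

```bash
python3 st.py; python3 - <<'E'
from h import *
im,p,T=snap("wrist"); print("rook",[(d["conf"],w(T,d["point"])) for d in ctrl.landmark_of("wrist","rook")])
cv2.imwrite("pics/w8.png",im)
E
```

```text
[[-0.0025  0.2256  0.9742  0.5328]
 [ 0.0011  0.9742 -0.2256 -0.3348]
 [-1.      0.0005 -0.0027  0.048 ]
 [ 0.      0.      0.      1.    ]] [-0.0249 -0.2248  0.3293] 0.8015646663340539
turn deg y,z [-0.1522 -0.0302]
shift [-0.0035  0.0044 -0.007 ]
rook [(0.77, array([ 0.53685782, -0.3349799 ,  0.01026869]))]
```

View pics/w8.png

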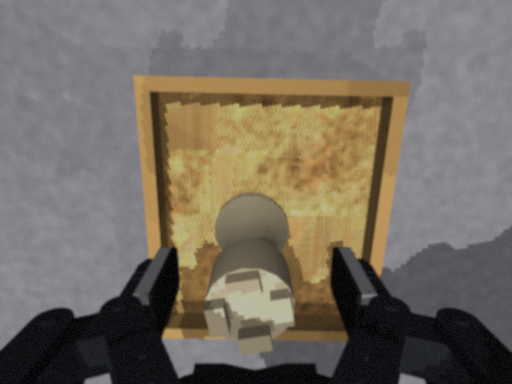

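The rook stands upright with its foot at (252,225), clear of both fingers. The TCP dropped 3 mm on release, which confirms the floor contact. I'll retreat straight up.

Emit:
carry_out(
  motion=[0,0,0,-0.01,0,0,-0.6,0,0,0,-0.02,0,0,-0.6,0,0,0,-0.03,0,0,-0.6,0,0,0,-0.04,0,0,-0.6,0,0,0,-0.04,0,0,-0.6,0,0,0,-0.03,0,0,-0.6,0,0,0,0,0,0,-0.6,0,0,0,0,0,0,-0.6],
)

```text
time_s: 12.7
eef_pos: [0.533, -0.3348, 0.2291]
eef_rot: [0.702, 0.08, 0.703, -0.08]
wrist_force: [0.3, 0.2, -0.6]
opening: 0.798
```

```bash
python3 - <<'E'
from h import *
np.set_printoptions(precision=4,suppress=True)
im,p,T=snap("wrist"); 
for n in ("rook","tray_floor"): print(n,[(d["conf"],w(T,d["point"])) for d in ctrl.landmark_of("wrist",n)])
im2,p2,T2=snap("scene")
for n in ("rook","pawn"): print(n,[(d["conf"],w(T2,d["point"])) for d in ctrl.landmark_of("scene",n)])
print(ctrl.get_obs()["eef_pos"],ctrl.get_obs()["time_s"])
cv2.imwrite("pics/w9.png",np.hstack([cv2.resize(im,(400,300)),cv2.resize(im2,(400,300))]))
E
```

```text
rook [(0.82, array([ 0.5336, -0.3352,  0.0067]))]
tray_floor [(0.87, array([ 0.3432, -0.51  ,  0.0084])), (0.66, array([ 0.525 , -0.3295,  0.0071]))]
rook [(0.86, array([ 0.3754,  0.2831, -0.0012])), (0.51, array([ 0.5338, -0.3338,  0.0075]))]
pawn [(0.7, array([0.5387, 0.0794, 0.0754]))]
[ 0.5323 -0.3341  0.2263] 13.0
```

View pics/w9.png

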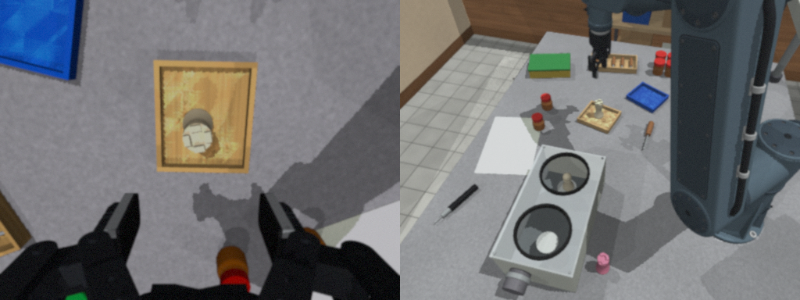

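The rook stands upright in the wooden tray, the pawn is on its pedestal and the arm is clear, so I'm handing in.

```bash
python3 -c "
from bench import ctrl
print(ctrl.hand_in())"
```

```text
the job is handed in; nothing more can be done
None
```

I lifted the rook by its crown out through the port, with its underside at about 0.246 m, and stood it in the wooden tray. I let go only once it stood on the tray's floor, then backed off upward. The job was handed in at about 13 s of robot time, and no verdict was reported.

**Last checks:**
- **Rook:** it stands upright at about (0.534, -0.334, 0.007). That is about 10 mm from the tray's middle and level with the 7 mm floor, and the wrist and scene cameras agree.
- **Pawn:** the scene camera puts it at (0.539, 0.079, 0.075), on its pedestal. That is within measurement error of where it started.
- **Arm:** the gripper was about 0.22 m above the tray, touching nothing.

**One disagreement:** the wrist force showed no clear contact when the rook reached the floor. I judged contact from three signs: the descent stalled at the expected height, the cameras placed the rook's underside within about 2 mm of the floor, and the tool settled 3 mm when the fingers opened.

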